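# Flag the used-up bin with the reorder tag

### The arm

A 6-joint arm with a two-finger parallel gripper is mounted at the origin on the work surface. World frame = base frame: x ahead of the robot, y to its left, z up, the work surface at z = 0. Lengths are in m, angles in rad, forces in N, time in s.
With the tool pointing down it reaches from about 0.3 to 0.75 m from the base axis. Payload 8.5 kg.
Tool frame: the origin (TCP) lies at the very end of the fingers, on their centre line; the grasp point (between the pads) lies 19 mm behind it; z points along the fingers, y is the line along which they close (so a half turn about z gives the same grasp; the last joint's range is limited). The gripper opens to 88 mm and grips with 3 to 60 N. Pads are 18 mm wide; open, the fingers measure 123 mm over their backs; the gripper's body (75 mm by 187 mm) begins 45 mm behind the grasp point.
Start: joints at [-1.355, 0.381, 1.297, -0, 1.464, -0.215], TCP at [0.23, -0.5, 0.239] pointing down, gripper open.
Joint ranges: [-3.11, 3.11], [-0.89, 2.33], [0.22, 2.48], [-1.42, 4.56], [0.17, 2.85], [-2.88, 2.88]. Speed limits (rad/s): [2.39, 2.39, 3.14, 3.14, 3.14, 3.14].

### API

Orientations are given as [roll, pitch, yaw] about the fixed x, y, z axes, in that order (R = Rz(yaw) Ry(pitch) Rx(roll)).
In Python, from rig import robot gives the robot as it stands.
- The arm moves only by the tool send_rows, never from a script. Its arguments are lists of equal length, an entry for each row: "dr": the turn, a rotation vector about the tool's x, y, z in rad, a list of three; "offset": the shift along the tool's x, y, z in m, a list of three; "jaw": the gripper's target within -1 to 1 (fully open at 1, half-way at 0, shut at -1). A call has 1 to 10 rows; each row shifts and turns the commanded pose from where the row before left it, along the tool's axes as they then stand; what a row does not reach is not made up. A row lasts 1/10 s, in which the tool goes at most 50 mm and 8.59 degrees, less where a joint would pass 70% of its speed; a pose out of reach is approached as far as the arm can. A call with a gripper value outside its range is refused whole. The fingers move at their own pace and stop on an object; "grip_force" is the grip in N (left out, the last holds). Time passes only in rows, so rows that do not move let the fingers close. It gives the time, the measured TCP pose, the force, the opening and the grip force at its end, in the units of the state.
- robot.get_state(): the state, without advancing time (a new reading comes with each control period).
- robot.snapshot(name): name is "scene" or "top" or "wrist"; returns a dict with "img" (384x512x3 uint8, red, green, blue), "vfov" (degrees; the focal length in pixels is half the picture's height over the tangent of half this angle, whatever the lens; pixels are square), "cx", "cy" (the principal point, pixels), "k1" (the pictures are not rectified: a ray, as slopes to the right and down, at radius r is drawn at 1 + k1 r^2 times it, then the intrinsics apply), "extrinsics" (4x4, takes a point from camera to world coordinates); the wrist camera has in their place "tool_from_camera" (4x4, takes a point from camera to tool coordinates, whose origin is the TCP and whose axes are the flange's). Camera axes: x right, y down, z forward; pixel columns grow to the right and rows downward; lengths in m; the calibration is good to about 2 mm. A picture is of the moment at which its call begins: read the wrist's pose just before it. There is no depth.
- robot.finish_job(): hands the job in; it is judged then, once.
The state is a dict: "t": time; "joint_pos": joint angles; "qvel": joint speeds; "joint_efforts": joint torques, N m; "ee_pos": TCP position; "tool_rot": TCP orientation; "wrist_force": force on the tool from outside, world axes, zero at the start; "ft_torque": the same for the moment, N m; "width": opening from 0.0 (shut) to 1.0 (fully open); "grip_force": force on a finger pad.
Only numpy, scipy, OpenCV 4.12 (cv2) and the standard library are available. Lean on these libraries where they do the work, as an engineer would, in place of code of your own. Each camera call takes 0.05 s, during which the arm holds its last target. There are 200 camera calls.

### The job

One of the three blue bins on the rack has run out: its black carrier has no relays left. Draw the red reorder tag out of the tag stand and push it fully home, blade first, into the leaning pocket in front of that bin, then let go of it. Leave the yellow tag, the carriers in the bins and the other things on the table where they are.

Things in the scene. Friction and masses are not known exactly. Their poses are not given: they have to be found in the camera images.
- rack: grey picking rack, fixed, deck 210 x 380 mm, with three fixed blue open bins side by side (each 160 deep x 106 wide x 55 mm high, walls 4 mm, rims 85 mm above the table) at 115 mm pitch. Origin: on the table under the middle bin's centre; x from the tag pockets back across the bins, y left along the row, z up.
- bin_left (a point): centre of the inner floor of the left bin of the rack, seen from the robot (34 mm above the table)
- bin_middle (a point): centre of the inner floor of the middle bin of the rack, seen from the robot (34 mm above the table)
- bin_right (a point): centre of the inner floor of the right bin of the rack, seen from the robot (34 mm above the table)
- slot_left: aluminium tag pocket before the left bin, leaning 30 deg from vertical towards the robot: a tag goes in down and away from the robot. Origin: centre of its inner floor, 52 mm above the table; z up out of the leaning slot, x across its 9 mm gap, y along its 44 mm width. Straight 3 mm walls 34 mm deep, then lips flared to 17 mm; mouth 39 mm from the floor along z.
- slot_middle: aluminium tag pocket before the middle bin, leaning 30 deg from vertical towards the robot: a tag goes in down and away from the robot. Origin: centre of its inner floor, 52 mm above the table; z up out of the leaning slot, x across its 9 mm gap, y along its 44 mm width. Straight 3 mm walls 34 mm deep, then lips flared to 17 mm; mouth 39 mm from the floor along z.
- slot_right: aluminium tag pocket before the right bin, leaning 30 deg from vertical towards the robot: a tag goes in down and away from the robot. Origin: centre of its inner floor, 52 mm above the table; z up out of the leaning slot, x across its 9 mm gap, y along its 44 mm width. Straight 3 mm walls 34 mm deep, then lips flared to 17 mm; mouth 39 mm from the floor along z.
- stand: tag stand fixed to the table: dark steel base 70 x 170 x 8 mm with two upright grey pockets 42 mm either side of its centre along its y, 28 mm deep, tops 36 mm above the table. Origin: under its centre.
- red_tag: red reorder tag, 90 mm tall, upright in one of the stand's two pockets at the start: flat blade 5 mm thick (x), 36 wide (y), 55 long (last 5 mm 3 x 30), below a head 12 mm thick, 48 wide, 35 tall (z 55 to 90) with a white label on both faces. 45 g. Origin: centre of the blade's foot; z up along the tag; faces alike.
- yellow_tag: yellow tag, 90 mm tall, upright in one of the stand's two pockets at the start: flat blade 5 mm thick (x), 36 wide (y), 55 long (last 5 mm 3 x 30), below a head 12 mm thick, 48 wide, 35 tall (z 55 to 90) with a white label on both faces. 45 g. Origin: centre of the blade's foot; z up along the tag; faces alike. Not needed in this job.
- carrier_1: component carrier with six white relays standing on it (22 mm high in all), 120 x 80 mm black plate 6 mm thick, lying loose in one of the three bins. Origin: centre of its underside; long side along x.
- carrier_2: component carrier with six white relays standing on it (22 mm high in all), 120 x 80 mm black plate 6 mm thick, lying loose in one of the three bins. Origin: centre of its underside; long side along x.
- carrier_3: component carrier that is used up: no relays, only six flat grey rests, 120 x 80 mm black plate 6 mm thick, lying loose in one of the three bins. Origin: centre of its underside; long side along x.
- reel: blue component reel lying flat, 180 mm across, 13 mm high; bystander; origin under its centre
- tape: orange ring-shaped roll, 90 mm across, 24 mm high; bystander; origin under its centre
- driver: screwdriver lying flat; bystander
Things that resemble listed ones, but are neither listed nor needed, are in the scene too. Leave any grey look-alike of the red_tag alone.

How it is judged:
By the outcome, as a careful person would: the job done as asked, in the order asked, and still so for the second after the job is handed in, with the robot touching nothing.
It also fails if it takes over 42 s, if anything falls off the work surface, if the arm or the gripper's body presses on something with over 40 N, if the wrist force passes 120 N, or if a joint passes its speed limit or range.

## Working session

There is one attempt and no reset: what is moved stays moved. The work goes in short steps, Python scripts to look and compute and a tool call to move; the robot and the scene stay as the last step left them, time stands still between calls to the robot, and variables do not carry over. Pictures are saved under pics/ and viewed, at most 10 in all, crops included, and the job is handed in when it is done.

Besides the shell and the picture viewer there is one more tool, called after ">>>" by a JSON object that holds its "api" and its "payload", one argument or row to a line. send_rows: Moves the arm, as the interface text tells. Its arguments: {"type":"object","properties":{"dr":{"type":"array"},"offset":{"type":"array"},"jaw":{"type":"array"},"grip_force":{"type":"number"}},"required":["dr","offset","jaw"]}

```bash
ls; mkdir -p pics
cat > h.py <<'E'
import numpy as np, cv2, pickle
from scipy.spatial.transform import Rotation as Rn
def K(s):
    f=s['img'].shape[0]/2/np.tan(np.radians(s['vfov'])/2); return f
def ray(s,T,uv):
    f=K(s); d=np.array([(uv[0]-s['cx'])/f,(uv[1]-s['cy'])/f]); p=d.copy()
    for _ in range(30): p=d/(1+s['k1']*(p@p))
    v=T[:3,:3]@np.array([p[0],p[1],1]); return T[:3,3],v/np.linalg.norm(v)
def onz(s,T,uv,z):
    o,v=ray(s,T,uv); return o+v*(z-o[2])/v[2]
def proj(s,T,P):
    q=T[:3,:3].T@(np.asarray(P,float)-T[:3,3]); p=q[:2]/q[2]; p=p*(1+s['k1']*(p@p)); return p*K(s)+[s['cx'],s['cy']]
def tri(rays):
    A=sum(np.eye(3)-np.outer(v,v) for o,v in rays); b=sum((np.eye(3)-np.outer(v,v))@o for o,v in rays); return np.linalg.solve(A,b)
def toolT(st):
    T=np.eye(4); T[:3,:3]=Rn.from_euler('xyz',st['tool_rot']).as_matrix(); T[:3,3]=st['ee_pos']; return T
def save(s,n): cv2.imwrite(n,cv2.cvtColor(s['img'],cv2.COLOR_RGB2BGR))
E
python3 - <<'E'
from h import *; from rig import robot
st=robot.get_state(); print(st)
for n in('scene','top'):
    s=robot.snapshot(n); pickle.dump(s,open(n+'.pkl','wb')); save(s,f'pics/{n}.png'); print(n,s['vfov'],s['cx'],s['cy'],s['k1'],s['extrinsics'].round(3).tolist())
E
```

```text
pics
{'t': 0.0, 'joint_pos': array([-1.35529416e+00,  3.81198999e-01,  1.29821955e+00, -3.52031630e-05,
        1.46358384e+00, -2.15311752e-01]), 'qvel': array([-0.00020445, -0.00050667, -0.00024817, -0.00132987,  0.00139817,
       -0.00180377]), 'joint_efforts': array([-5.72783138e-04, -4.37928307e+01, -2.24557543e+01,  7.11983372e-02,
        3.52178758e-02, -1.05176875e-04]), 'ee_pos': array([ 0.22961168, -0.49948704,  0.23815005]), 'tool_rot': array([-3.14020800e+00, -2.67004181e-04,  4.30817531e-01]), 'wrist_force': array([ 0.09455473,  0.505613  , -0.24801179]), 'ft_torque': array([ 0.01188875,  0.01261688, -0.00742103]), 'grip_force': 0.0, 'width': 1.0034060948784922}
scene 50.1172576627012 254.8568094542981 195.07679714853995 -0.07971639350045846 [[-0.193, 0.746, -0.638, 1.328], [0.981, 0.136, -0.138, 0.177], [-0.016, -0.652, -0.758, 0.928], [0.0, 0.0, 0.0, 1.0]]
top 50.93305328395204 258.1026927353261 188.9576090903866 -0.09012159835547183 [[0.027, -0.986, 0.164, 0.373], [-1.0, -0.029, -0.009, 0.028], [0.014, -0.164, -0.986, 1.414], [0.0, 0.0, 0.0, 1.0]]
```

View pics/scene.png

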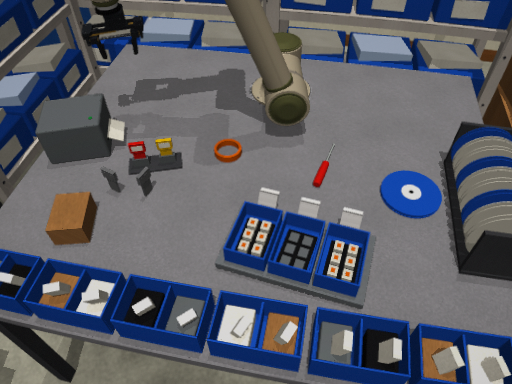

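View pics/top.png

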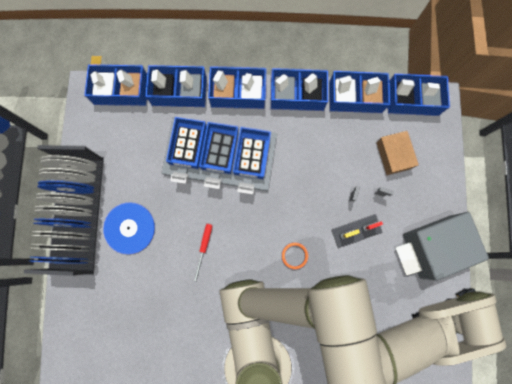

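The used-up carrier is in the middle bin (scene 298,250; top 220,147): it shows grey rests and no relays, while its neighbours at top (186,145) and (253,155) hold white relays. The tag candidates are red at scene (137,150), yellow at (165,147), and grey look-alikes at (110,180) and (146,182). The red one in the stand fits the description. I'll confirm this in one enlarged crop.

Run:
```python
from h import *
S={n:pickle.load(open(n+'.pkl','rb')) for n in('scene','top')}
def crop(n,x,y,w,h):
    return cv2.resize(cv2.cvtColor(S[n]['img'][y:y+h,x:x+w],cv2.COLOR_RGB2BGR),(400,300),interpolation=cv2.INTER_CUBIC)
a=np.vstack([np.hstack([crop('scene',210,175,180,135),crop('scene',95,125,100,75)]),np.hstack([crop('top',160,110,120,90),crop('top',325,180,100,75)])])
cv2.imwrite('pics/crops.png',a)
for n,reg,z in(('scene',(90,120,130,80),.09),('top',(320,180,80,75),.09)):
    s=S[n]; x,y,w,h=reg; im=s['img'][y:y+h,x:x+w]; hsv=cv2.cvtColor(im,cv2.COLOR_RGB2HSV)
    H,Sa,V=cv2.split(hsv)
    for c,m in(('red',((H<8)|(H>172))&(Sa>150)&(V>90)),('yel',(H>20)&(H<35)&(Sa>150)&(V>90))):
        p=cv2.findNonZero(m.astype(np.uint8)); 
        if p is None: continue
        r=cv2.minAreaRect(p); c0=np.array(r[0])+[x,y]; print(n,c,len(p),c0,r[1:],onz(s,s['extrinsics'],c0,z).round(4))
        B=cv2.boxPoints(r)+[x,y]; print([onz(s,s['extrinsics'],q,z)[:2].round(3).tolist() for q in B])
s=S['top'];T=s['extrinsics']
x,y,w,h=160,110,120,90
hsv=cv2.cvtColor(s['img'][y:y+h,x:x+w],cv2.COLOR_RGB2HSV); m=cv2.inRange(hsv,(105,150,40),(125,255,255))
cs,_=cv2.findContours(m,cv2.RETR_EXTERNAL,cv2.CHAIN_APPROX_NONE)
for c in cs:
    if cv2.contourArea(c)<200: continue
    r=cv2.minAreaRect(c); B=cv2.boxPoints(r)+[x,y]; print('blue',B.round(1).tolist(),[onz(s,T,q,.085)[:2].round(3).tolist() for q in B])
```

```text
scene red 173 [136.89189529 149.85134888] ((16.76869773864746, 15.946701049804688), 80.53767395019531) [ 0.5101 -0.361   0.09  ]
[[0.485, -0.402], [0.466, -0.357], [0.534, -0.322], [0.553, -0.364]]
scene yel 173 [163.62306976 146.48461723] ((16.744688034057617, 15.752410888671875), 82.87498474121094) [ 0.4819 -0.2853  0.09  ]
[[0.455, -0.324], [0.438, -0.279], [0.508, -0.248], [0.524, -0.292]]
top red 46 [374.1000061  225.29999924] ((3.1622774600982666, 14.546475410461426), 71.56504821777344) [ 0.4821 -0.3727  0.09  ]
[[0.479, -0.348], [0.495, -0.395], [0.485, -0.398], [0.469, -0.351]]
top yel 1 [345. 235.] ((0.0, 0.0), 0.0) [ 0.4477 -0.2747  0.09  ]
[[0.448, -0.275], [0.448, -0.275], [0.448, -0.275], [0.448, -0.275]]
blue [[232.5, 172.8], [240.1, 127.2], [270.3, 132.2], [262.7, 177.8]] [[0.647, 0.103], [0.807, 0.083], [0.792, -0.021], [0.632, 0.001]]
blue [[166.3, 162.4], [173.9, 116.6], [237.8, 127.3], [230.2, 173.0]] [[0.676, 0.329], [0.839, 0.314], [0.806, 0.091], [0.645, 0.111]]
```

View pics/crops.png

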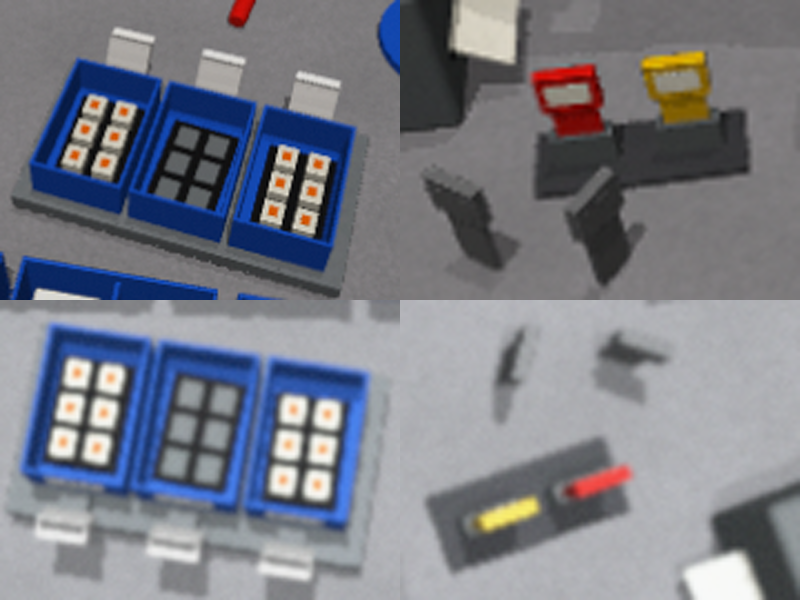

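The crop confirms the middle bin's carrier is the empty one. The red tag stands in the stand at scene (137,150) and top (375,226). The grey look-alikes stand apart from it. I'll move above the red tag.

>>> {"api": "send_rows", "payload": {
  "dr": [
    [0,0,0],
    [0,0,0],
    [0,0,0],
    [0,0,0],
    [0,0,0],
    [0,0,0],
    [0,0,0],
    [0,0,-0.146],
    [0,0,-0.146],
    [0,0,-0.146]
  ],
  "offset": [
    [0.04,-0.002,0],
    [0.04,-0.002,0],
    [0.04,-0.002,0],
    [0.04,-0.002,0],
    [0.04,-0.002,0],
    [0.04,-0.002,0],
    [0.04,-0.002,0],
    [0,0,0],
    [0,0,0],
    [0,0,0]
  ],
  "jaw": [1,1,1,1,1,1,1,1,1,1]
}}

```text
t: 1.1
ee_pos: [0.4785, -0.3697, 0.2382]
tool_rot: [-3.14, -0.0, 0.876]
wrist_force: [-0.4, -0.4, 0.3]
width: 1.003
grip_force: 0.0
```

>>> {"api": "send_rows", "payload": {
  "dr": [
    [0,0,-0.146],
    [0,0,-0.146],
    [0,0,-0.146],
    [0,0,-0.146],
    [0,0,-0.146],
    [0,0,-0.146],
    [0,0,-0.146],
    [0,0,0],
    [0,0,0]
  ],
  "offset": [
    [0,0,0],
    [0,0,0],
    [0,0,0],
    [0,0,0],
    [0,0,0],
    [0,0,0],
    [0,0,0],
    [0,0,0],
    [0,0,0]
  ],
  "jaw": [1,1,1,1,1,1,1,1,1]
}}

```text
t: 2.0
ee_pos: [0.4782, -0.37, 0.2385]
tool_rot: [-3.141, -0.0, 1.887]
wrist_force: [-0.4, 0.2, 0.2]
width: 0.998
grip_force: 0.0
```

Run:
```python
from h import *; from rig import robot
st=robot.get_state(); s=robot.snapshot('wrist'); s['st']=st; pickle.dump(s,open('w1.pkl','wb')); save(s,'pics/w1.png')
print(st['ee_pos'],st['tool_rot'],st['joint_pos'],s['tool_from_camera'].round(3).tolist(),s['vfov'])
T=toolT(st)@s['tool_from_camera']
hsv=cv2.cvtColor(s['img'],cv2.COLOR_RGB2HSV);H,Sa,V=cv2.split(hsv)
m=(((H<8)|(H>172))&(Sa>150)&(V>90)).astype(np.uint8)
cs,_=cv2.findContours(m,cv2.RETR_EXTERNAL,cv2.CHAIN_APPROX_NONE)
for c in cs:
    if cv2.contourArea(c)<100: continue
    r=cv2.minAreaRect(c); print(r,[ (q.round(0).tolist(),onz(s,T,q,.098)[:2].round(4).tolist()) for q in cv2.boxPoints(r)], onz(s,T,r[0],.098))
```

```text
[ 0.47818112 -0.37004965  0.23851934] [-3.14142779e+00 -4.71247524e-04  1.88678096e+00] [-8.54190415e-01  4.78476965e-01  1.13619889e+00  3.20040100e-05
  1.52741503e+00 -1.17017648e+00] [[-0.0, -0.967, -0.255, 0.064], [1.0, -0.0, 0.001, -0.001], [-0.001, -0.255, 0.967, -0.145], [0.0, 0.0, 0.0, 1.0]] 65.87750518486813
((260.9974060058594, 189.91943359375), (50.13520812988281, 11.284452438354492), 88.15238952636719) [([255.0, 165.0], [0.4686, -0.3528]), ([266.0, 165.0], [0.4789, -0.3491]), ([267.0, 215.0], [0.4967, -0.3972]), ([256.0, 215.0], [0.4859, -0.4011])] [ 0.48233662 -0.37451294  0.098     ]
```

View pics/w1.png

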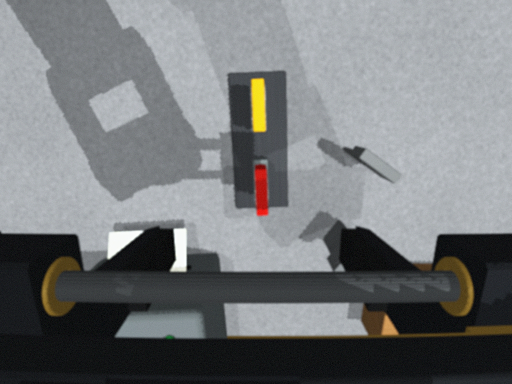

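The wrist view shows the red tag at (261,190) and the yellow one at (258,104). The printer's white tray sits at lower left (near corner 187,230), and a grey look-alike is at (375,160). I'll check the printer's height against the gripper body before descending.

Run:
```python
from h import *
s=pickle.load(open('w1.pkl','rb')); T=toolT(s['st'])@s['tool_from_camera']; t=pickle.load(open('top.pkl','rb'))
# white tray, near corners in each view
g=lambda im,x,y,w,h:(cv2.inRange(im[y:y+h,x:x+w],(200,200,200),(255,255,255)))
for n,q,TT,reg in(('w',s,T,(80,215,130,80)),('t',t,t['extrinsics'],(385,235,50,50))):
    x,y,w,h=reg; c=max(cv2.findContours(g(q['img'],*reg),0,1)[0],key=cv2.contourArea); print(n,cv2.boxPoints(cv2.minAreaRect(c)).round(1)+[x,y])
    P=c[:,0]+[x,y]; print(P[np.argmax(P@[1,-1])],P[np.argmin(P@[1,1])])
for a,b in(((187,230),(411,243)),((109,231),(420,272)),((187,230),(396,248)),((109,231),(405,276))):
    R=[ray(s,T,a),ray(t,t['extrinsics'],b)]; X=tri(R); print(a,b,X.round(3),(proj(s,T,X)-a).round(1))
D=Rn.from_euler('xyz',s['st']['tool_rot']).as_matrix().T@(np.array([.4823,-.3745,.066])-s['st']['ee_pos']); print(D)
```

```text
w [[ 96.20000076 242.39999962]
 [128.90000153 216.        ]
 [141.5        231.60000038]
 [108.79999924 258.        ]]
[141 231] [109 232]
t [[395.19999981 247.10000038]
 [409.20000076 241.5       ]
 [420.40000153 269.59999847]
 [406.5        275.20000076]]
[411 246] [396 247]
(187, 230) (411, 243) [ 0.421 -0.497  0.026] [-0.3 19. ]
(109, 231) (420, 272) [ 0.322 -0.528  0.029] [-0.5 17.4]
(187, 230) (396, 248) [ 0.412 -0.476  0.012] [-0.4 -1.5]
(109, 231) (405, 276) [ 0.316 -0.502  0.024] [-0.2 -2.4]
[-0.00559127  0.00256044  0.17251631]
```

>>> {"api": "send_rows", "payload": {
  "dr": [
    [0,0,-0.036],
    [0,0,0],
    [0,0,0],
    [0,0,0],
    [0,0,0],
    [0,0,0],
    [0,0,0]
  ],
  "offset": [
    [-0.0056,0.0026,0],
    [0,0,0.04],
    [0,0,0.04],
    [0,0,0.04],
    [0,0,0.03],
    [0,0,0.0225],
    [0,0,0]
  ],
  "jaw": [0.2,0.2,0.2,0.2,0.2,0.2,0.2]
}}

```text
t: 2.75
ee_pos: [0.4814, -0.3735, 0.0633]
tool_rot: [-3.139, -0.006, 1.924]
wrist_force: [-0.1, -0.7, 1.0]
width: 0.596
grip_force: 0.0
```

>>> {"api": "send_rows", "payload": {
  "dr": [
    [0,0,0],
    [0,0,0],
    [0,0,0],
    [0,0,0],
    [0,0,0],
    [0,0,0],
    [0,0,0],
    [0,0,0]
  ],
  "offset": [
    [0,0,0],
    [0,0,0],
    [0,0,0],
    [0,0,0],
    [0,0,0],
    [0,0,0],
    [0,0,0],
    [0,0,0]
  ],
  "jaw": [-1,-1,-1,-1,-1,-1,-1,-1],
  "grip_force": 25
}}

```text
t: 3.55
ee_pos: [0.4826, -0.3747, 0.0667]
tool_rot: [3.141, 0.001, 1.927]
wrist_force: [-0.6, 0.3, 4.6]
width: 0.14
grip_force: 25.0
```

Gripped at 12.3 mm opening, which matches the head thickness. Next I lift and measure the pocket from the saved views.

>>> {"api": "send_rows", "payload": {
  "dr": [
    [0,0,0],
    [0,0,0],
    [0,0,0],
    [0,0,0],
    [0,0,0],
    [0,0,0],
    [0,0,0]
  ],
  "offset": [
    [0,0,-0.02],
    [0,0,-0.03],
    [0,0,-0.03],
    [0,0,-0.04],
    [0,0,-0.04],
    [0,0,-0.03],
    [0,0,0]
  ],
  "jaw": [-1,-1,-1,-1,-1,-1,-1]
}}

```text
t: 4.25
ee_pos: [0.4833, -0.3753, 0.2604]
tool_rot: [3.139, 0.007, 1.927]
wrist_force: [-0.3, -0.2, -1.4]
width: 0.133
grip_force: 25.0
```

Run:
```python
from h import *
t=pickle.load(open('top.pkl','rb')); sc=pickle.load(open('scene.pkl','rb'))
for s,reg,th in((t,(165,165,100,35),215),(sc,(250,183,120,40),205)):
    x,y,w,h=reg; im=s['img'][y:y+h,x:x+w]; m=cv2.inRange(im,(th,)*3,(255,)*3)
    n,l,st,ce=cv2.connectedComponentsWithStats(m)
    for i in range(1,n):
        if st[i,4]<12: continue
        p=cv2.findNonZero((l==i).astype(np.uint8)); r=cv2.minAreaRect(p); c=np.array(r[0])+[x,y]
        print(st[i],c.round(1),r[1:],onz(s,s['extrinsics'],c,.088).round(4),[onz(s,s['extrinsics'],q+[x,y],.088)[:2].round(3).tolist() for q in cv2.boxPoints(r)])
```

```text
[77  0  6  3 13] [244.5 166. ] ((2.0, 5.0), 90.0) [0.6703 0.0636 0.088 ] [[0.674, 0.072], [0.674, 0.055], [0.667, 0.055], [0.667, 0.072]]
[87  0  6  4 18] [254.5 166.5] ((3.0, 5.0), 90.0) [0.6696 0.0299 0.088 ] [[0.675, 0.038], [0.675, 0.022], [0.665, 0.021], [0.664, 0.038]]
[ 6 13 14  5 35] [177.4 180.4] ((13.480716705322266, 2.6303837299346924), 9.462321281433105) [0.6144 0.2866 0.088 ] [[0.613, 0.31], [0.622, 0.309], [0.616, 0.264], [0.607, 0.264]]
[39 19 15  4 34] [211.1 185.6] ((14.139959335327148, 2.3566598892211914), 7.125016689300537) [0.6002 0.173  0.088 ] [[0.599, 0.197], [0.606, 0.196], [0.602, 0.149], [0.594, 0.15]]
[73 24 15  5 34] [244.9 190.9] ((14.293375968933105, 2.280857801437378), 8.746161460876465) [0.5855 0.0594 0.088 ] [[0.585, 0.083], [0.592, 0.083], [0.586, 0.035], [0.579, 0.036]]
[12  5 17  5 24] [269.9 190.4] ((16.492422103881836, 1.212678074836731), 14.03624439239502) [0.5972 0.0611 0.088 ] [[0.596, 0.038], [0.592, 0.038], [0.598, 0.084], [0.603, 0.084]]
[52 15 18  5 30] [310.5 200.1] ((17.46256446838379, 1.4552137851715088), 14.03624439239502) [0.612  0.1734 0.088 ] [[0.611, 0.15], [0.606, 0.15], [0.613, 0.197], [0.618, 0.196]]
[94 25 18  6 29] [352.6 210.2] ((17.693288803100586, 1.6605350971221924), 13.240517616271973) [0.6264 0.2856 0.088 ] [[0.626, 0.263], [0.621, 0.263], [0.626, 0.308], [0.632, 0.308]]
```

>>> {"api": "send_rows", "payload": {
  "dr": [
    [0,0,0.1207],
    [0,0,0.1207],
    [0,0,0.1207],
    [0,0,0.1207],
    [0,0,0],
    [0,0,0],
    [0,0,0],
    [0,0,0],
    [0,0,0],
    [0,0,0]
  ],
  "offset": [
    [0,0,0],
    [0,0,0],
    [0,0,0],
    [0,0,0],
    [0.02,0,0],
    [0.04,0,0],
    [0.045,-0.001,0],
    [0.045,-0.001,0],
    [0.045,-0.001,0],
    [0.045,-0.001,0]
  ],
  "jaw": [-1,-1,-1,-1,-1,-1,-1,-1,-1,-1]
}}

```text
t: 5.25
ee_pos: [0.5084, -0.1341, 0.2549]
tool_rot: [-3.14, -0.001, 1.444]
wrist_force: [0.8, 0.6, -0.5]
width: 0.137
grip_force: 25.0
```

>>> {"api": "send_rows", "payload": {
  "dr": [
    [0,0,0],
    [0,0,0],
    [0,0,0],
    [0,0,0],
    [0,0,0],
    [0,0,0],
    [-0.131,0,0],
    [-0.131,0,0],
    [-0.131,0,0],
    [-0.131,0,0]
  ],
  "offset": [
    [0.045,0,0],
    [0.045,0,0],
    [0.045,0,0],
    [0.045,0,0],
    [0.045,0,0],
    [0.023,0,0],
    [0,0,0],
    [0,0,0],
    [0,0,0],
    [0,0,0]
  ],
  "jaw": [-1,-1,-1,-1,-1,-1,-1,-1,-1,-1]
}}

```text
t: 6.25
ee_pos: [0.5395, 0.1103, 0.2554]
tool_rot: [2.614, -0.0, 1.445]
wrist_force: [-0.1, -0.9, -0.9]
width: 0.131
grip_force: 25.0
```

>>> {"api": "send_rows", "payload": {
  "dr": [
    [0,0,0],
    [0,0,0],
    [0,0,0],
    [0,0,0]
  ],
  "offset": [
    [0,-0.02,0.035],
    [0,-0.02,0.035],
    [0,0,0],
    [0,0,0]
  ],
  "jaw": [-1,-1,-1,-1]
}}

```text
t: 6.65
ee_pos: [0.5407, 0.1099, 0.1755]
tool_rot: [2.619, 0.0, 1.444]
wrist_force: [0.6, -0.8, -0.6]
width: 0.132
grip_force: 25.0
```

Run:
```python
from h import *; from rig import robot
st=robot.get_state(); s=robot.snapshot('wrist'); s['st']=st; pickle.dump(s,open('w2.pkl','wb')); save(s,'pics/w2.png')
print(st['t'],st['ee_pos'],st['tool_rot'],st['joint_pos'].round(2),st['width'])
T=toolT(st)@s['tool_from_camera']
print(T[:3,:3].round(3).tolist()); print('expected mouth px',proj(s,T,[.603,.173,.086]),proj(s,T,[.6223,.1705,.052]))
```

```text
6.65 [0.5406659  0.10992638 0.17554439] [2.61915229e+00 1.92996646e-04 1.44394982e+00] [ 0.02  0.29  1.75 -0.13  0.58  0.24] 0.132252394691269
[[0.859, -0.249, 0.447], [-0.109, -0.943, -0.314], [0.5, 0.221, -0.837]]
expected mouth px [260.40657287 108.96381737] [259.8169874  110.21884547]
```

View pics/w2.png

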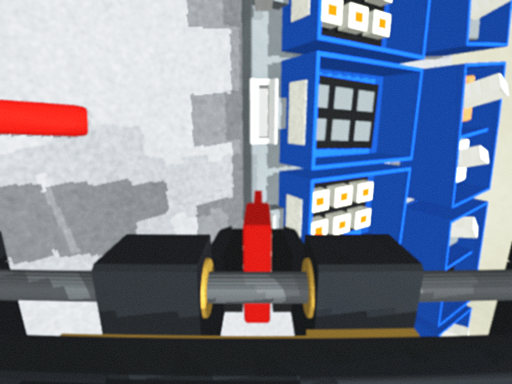

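The middle bin with grey rests is at (345,110), and its pocket mouth is a white rectangle around (264,111). The held tag's blade tip is at (258,193). Now I measure both.

Run:
```python
from h import *
s=pickle.load(open('w2.pkl','rb')); TT=toolT(s['st']); T=TT@s['tool_from_camera']; R=TT[:3,:3]
x,y,w,h=235,65,60,95; im=s['img'][y:y+h,x:x+w]
cv2.imwrite('pics/c2.png',np.hstack([cv2.resize(cv2.cvtColor(q,cv2.COLOR_RGB2BGR),None,fx=6,fy=6,interpolation=cv2.INTER_NEAREST) for q in (im,s['img'][165:260,225:285])]))
for th in(200,225,240):
    m=cv2.inRange(im,(th,)*3,(255,)*3); m[:,46:]=0
    c=max(cv2.findContours(m,0,1)[0],key=cv2.contourArea); r=cv2.minAreaRect(c); print(th,np.array(r[0])+[x,y],r[1:])
mo=np.array([.603,.173,.086])
n=R[:,2]
for uv in((264,111),(264,78),(264,144),(250,111),(279,111)):
    o,v=ray(s,T,uv); P=o+v*((mo-o)@n)/(v@n); print(uv,P.round(4),(R.T@(P-TT[:3,3])).round(4))
for z in (0,.03,.0525,.058): print('tool axis z',z,proj(s,T,TT[:3,3]+R[:,2]*z).round(1),proj(s,T,TT[:3,3]+R@[.018,0,z]).round(1),proj(s,T,TT[:3,3]+R@[.015,.0015,z]).round(1))
hsv=cv2.cvtColor(s['img'],cv2.COLOR_RGB2HSV);H,Sa,V=cv2.split(hsv);m=(((H<8)|(H>172))&(Sa>130)&(V>60))
for v in range(188,232,4):
    u=np.nonzero(m[v,220:300])[0]+220; print(v,u.min() if len(u) else None,u.max() if len(u) else None)
```

```text
200 [265. 111.] ((68.0, 30.0), 90.0)
225 [259.5 111. ] ((66.0, 19.0), 90.0)
240 [260. 111.] ((66.0, 18.0), 90.0)
(264, 111) [0.6053 0.1711 0.0875] [0.0689 0.0049 0.1045]
(264, 78) [0.6084 0.1963 0.0874] [0.0943 0.0048 0.1045]
(264, 144) [0.6021 0.1446 0.0875] [0.0422 0.0051 0.1045]
(250, 111) [0.5955 0.1723 0.0818] [ 0.0689 -0.0065  0.1045]
(279, 111) [0.6158 0.1698 0.0936] [0.0689 0.0172 0.1045]
tool axis z 0 [258.5 241.2] [258.6 208.8] [261.5 214.3]
tool axis z 0.03 [258.3 222. ] [258.3 194.3] [260.7 199. ]
tool axis z 0.0525 [258.1 211.1] [258.2 186.1] [260.3 190.3]
tool axis z 0.058 [258.1 208.8] [258.1 184.3] [260.2 188.5]
188 None None
192 255 260
196 255 260
200 255 260
204 247 267
208 246 268
212 245 268
216 245 269
220 244 269
224 244 270
228 243 270
```

View pics/c2.png

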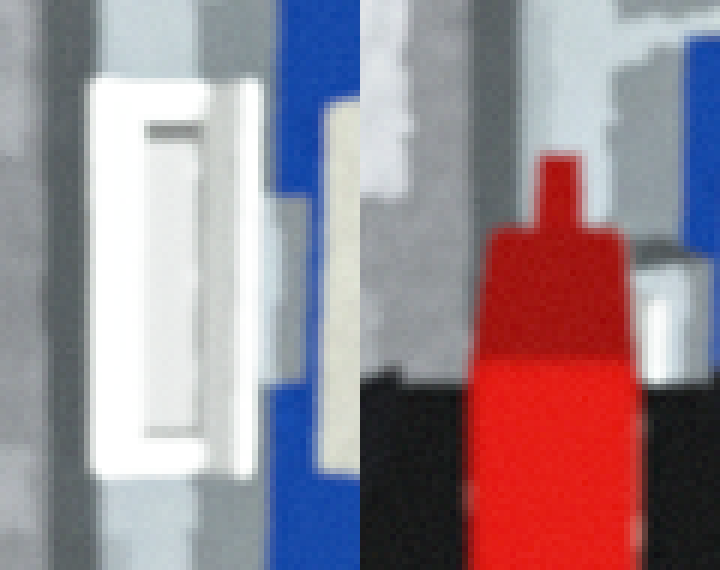

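The pocket axis is parallel to the tool, offset about +68.7 mm in tool x and +4.6 mm in tool y. The blade is centred on the tool axis. I'll align and start inserting.

>>> {"api": "send_rows", "payload": {
  "dr": [
    [0,0,0],
    [0,0,0],
    [0,0,0],
    [0,0,0],
    [0,0,0],
    [0,0,0],
    [0,0,0],
    [0,0,0]
  ],
  "offset": [
    [0.03,0.0046,0],
    [0.03,0,0],
    [0.0087,0,0],
    [0,0,0],
    [0,0,0.015],
    [0,0,0.015],
    [0,0,0],
    [0,0,0]
  ],
  "jaw": [-1,-1,-1,-1,-1,-1,-1,-1]
}}

```text
t: 7.5
ee_pos: [0.5682, 0.1749, 0.1511]
tool_rot: [2.619, 0.0, 1.443]
wrist_force: [0.7, 0.1, -1.8]
width: 0.132
grip_force: 25.0
```

>>> {"api": "send_rows", "payload": {
  "dr": [
    [0,0,0],
    [0,0,0],
    [0,0,0],
    [0,0,0],
    [0,0,0]
  ],
  "offset": [
    [0,0,0.008],
    [0,0,0.008],
    [0,0,0.008],
    [0,0,0],
    [0,0,0]
  ],
  "jaw": [-1,-1,-1,-1,-1]
}}

```text
t: 8.0
ee_pos: [0.5801, 0.1741, 0.1309]
tool_rot: [2.618, 0.0, 1.444]
wrist_force: [-0.8, 0.2, -0.6]
width: 0.133
grip_force: 25.0
```

>>> {"api": "send_rows", "payload": {
  "dr": [
    [0,0,0],
    [0,0,0],
    [0,0,0],
    [0,0,0],
    [0,0,0]
  ],
  "offset": [
    [0,0,0.006],
    [0,0,0.006],
    [0,0,0.006],
    [0,0,0],
    [0,0,0]
  ],
  "jaw": [-1,-1,-1,-1,-1]
}}

```text
t: 8.5
ee_pos: [0.589, 0.173, 0.1153]
tool_rot: [2.618, 0.0, 1.444]
wrist_force: [-0.3, -0.8, -0.4]
width: 0.137
grip_force: 25.0
```

>>> {"api": "send_rows", "payload": {
  "dr": [
    [0,0,0],
    [0,0,0],
    [0,0,0]
  ],
  "offset": [
    [0,0,0.004],
    [0,0,0],
    [0,0,0]
  ],
  "jaw": [-1,-1,-1]
}}

```text
t: 8.8
ee_pos: [0.591, 0.1728, 0.1121]
tool_rot: [2.618, 0.0, 1.444]
wrist_force: [-0.4, 0.9, -0.8]
width: 0.134
grip_force: 25.0
```

>>> {"api": "send_rows", "payload": {
  "dr": [
    [0,0,0],
    [0,0,0],
    [0,0,0],
    [0,0,0]
  ],
  "offset": [
    [0,0,0.004],
    [0,0,0.004],
    [0,0,0],
    [0,0,0]
  ],
  "jaw": [-1,-1,-1,-1]
}}

```text
t: 9.2
ee_pos: [0.595, 0.1723, 0.105]
tool_rot: [2.618, 0.0, 1.444]
wrist_force: [0.6, 0.1, -0.3]
width: 0.132
grip_force: 25.0
```

>>> {"api": "send_rows", "payload": {
  "dr": [
    [0,0,0],
    [0,0,0],
    [0,0,0]
  ],
  "offset": [
    [0,0,0.002],
    [0,0,0],
    [0,0,0]
  ],
  "jaw": [-1,-1,-1]
}}

```text
t: 9.5
ee_pos: [0.5959, 0.1722, 0.1035]
tool_rot: [2.618, -0.0, 1.444]
wrist_force: [1.2, -0.3, -1.1]
width: 0.137
grip_force: 25.0
```

>>> {"api": "send_rows", "payload": {
  "dr": [
    [0,0,0],
    [0,0,0],
    [0,0,0]
  ],
  "offset": [
    [0,0,0.0015],
    [0,0,0],
    [0,0,0]
  ],
  "jaw": [-1,-1,-1]
}}

```text
t: 9.8
ee_pos: [0.5968, 0.1722, 0.1029]
tool_rot: [2.617, -0.0, 1.444]
wrist_force: [-3.3, 0.3, 5.2]
width: 0.135
grip_force: 25.0
```

>>> {"api": "send_rows", "payload": {
  "dr": [
    [0,0,0],
    [0,0,0],
    [0,0,0]
  ],
  "offset": [
    [0,0,0.001],
    [0,0,0],
    [0,0,0]
  ],
  "jaw": [-1,-1,-1]
}}

```text
t: 10.1
ee_pos: [0.5971, 0.1723, 0.1029]
tool_rot: [2.616, -0.0, 1.444]
wrist_force: [-8.9, -0.4, 13.6]
width: 0.135
grip_force: 25.0
```

>>> {"api": "send_rows", "payload": {
  "dr": [
    [0,0,0],
    [0,0,0],
    [0,0,0],
    [0,0,0],
    [0,0,0],
    [0,0,0]
  ],
  "offset": [
    [0,0,0],
    [0,0,0],
    [0,0,0],
    [0,0,0],
    [0,0,0],
    [0,0,0]
  ],
  "jaw": [-0.5,-0.3,-0.2,-0.2,-0.2,-0.2]
}}

```text
t: 10.7
ee_pos: [0.5972, 0.1719, 0.1012]
tool_rot: [2.618, 0.0, 1.444]
wrist_force: [-0.7, 0.0, -0.3]
width: 0.4
grip_force: 0.0
```

>>> {"api": "send_rows", "payload": {
  "dr": [
    [0,0,0],
    [0,0,0],
    [0,0,0],
    [0,0,0],
    [0,0,0],
    [0,0,0],
    [0,0,0]
  ],
  "offset": [
    [0,0,-0.01],
    [0,0,-0.02],
    [0,0,-0.03],
    [0,0,-0.03],
    [-0.035,0,0],
    [-0.035,0,0],
    [0,0,0]
  ],
  "jaw": [-0.2,-0.2,-0.2,-0.2,-0.2,-0.2,-0.2]
}}

```text
t: 11.4
ee_pos: [0.5429, 0.1058, 0.1801]
tool_rot: [2.617, 0.0, 1.441]
wrist_force: [0.2, 0.4, -1.1]
width: 0.398
grip_force: 0.0
```

Run:
```python
from h import *; from rig import robot
st=robot.get_state(); s=robot.snapshot('wrist'); s['st']=st; t=robot.snapshot('scene')
c=lambda im,x,y,w,h:cv2.resize(cv2.cvtColor(im[y:y+h,x:x+w],cv2.COLOR_RGB2BGR),(400,400*h//w))
a=np.hstack([c(s['img'],160,20,200,200),c(t['img'],230,150,160,160)]); cv2.imwrite('pics/c3.png',a); print(st['t'],st['ee_pos'],st['wrist_force'])
# head top centre, triangulated, against the slot: expect floor + 90 mm along u
TT=toolT(st); T=TT@s['tool_from_camera']; u=-TT[:3,2]
P=np.array([.5968,.1722,.1025])+TT[:3,2]*.0587+u*.09; print('exp head top',P,proj(s,T,P),proj(t,t['extrinsics'],P))
for q in (s['img'],t['img']):
    H,Sa,V=cv2.split(cv2.cvtColor(q,cv2.COLOR_RGB2HSV)); m=(((H<8)|(H>172))&(Sa>130)&(V>60)).astype(np.uint8)
    n,l,stt,ce=cv2.connectedComponentsWithStats(m)
    for i in range(1,n):
        if stt[i,4]>40: print(stt[i],ce[i].round(1))
```

```text
11.4 [0.54293349 0.10575834 0.18006171] [ 0.24805187  0.37905558 -1.10774033]
exp head top [0.581255   0.17423127 0.1295909 ] [258.12485068 103.16588215] [313.36525015 181.24924404]
[ 234   70   25   76 1421] [244. 107.]
[259  91   3  40 118] [260.  110.5]
[   0   96   83   36 2585] [ 39.5 114.2]
[302 161  27  41 404] [315.7 182.4]
```

View pics/c3.png

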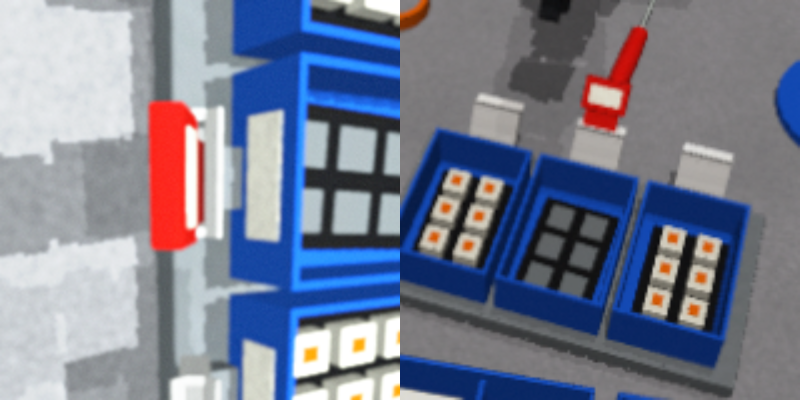

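The red tag sits in the middle pocket in front of the bin with the grey rests (head at crop (175,175) and scene (315,182)). It leans back within the pocket's slack. It met the pocket floor at the expected height with about 16 N of push, and the gripper is clear, so I'm handing in.

```bash
python3 -c "
from rig import robot
print(robot.finish_job())"
```

```text
the job is handed in; nothing more can be done
None
```

The red reorder tag is pushed home in the pocket in front of the middle bin (the one with the empty carrier) and released; the job was handed in at about 11.5 s.

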